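# Swing a tube rack into line on a shaker plate

## Robot

A 6-joint arm with a two-finger parallel gripper is mounted at the origin on a cart in front of the work surface, level with it; the furniture and walls round the work are solid. World frame = base frame: x ahead of the robot, y to its left, z up, the work surface at z = 0. Lengths are in m, angles in rad, forces in N, time in s.
With the tool pointing down it reaches from about 0.3 to 0.775 m from the base axis. Payload 14.6 kg.
Tool frame: the origin (TCP) lies between the finger pads; the fingertips stand 19 mm ahead of it and the grasp point (between the pads) is the TCP (ctrl.finger_overhang is the distance from the TCP to the fingertips, in m); z points along the fingers, y is the direction in which the jaws open and shut (so a half turn about z gives the same grasp; the last joint's range is limited). The gripper opens to 94 mm and grips with 3 to 60 N. Pads are 16 mm wide; open, the fingers measure 119 mm over their backs; the gripper's body (75 mm by 177 mm) begins 78 mm behind the grasp point.
Start: joints at [-1.197, 0.3, 1.521, -0, 1.321, -0.067], TCP at [0.235, -0.497, 0.224] pointing down, gripper open.
Joint ranges: [-3.03, 3.03], [-0.79, 2.21], [0.23, 2.52], [-1.04, 4.18], [0, 3.07], [-2.55, 2.55]. Speed limits (rad/s): [2.22, 2.22, 2.57, 3.14, 3.14, 3.14].

## Interface

Orientations are given as [roll, pitch, yaw] about the fixed x, y, z axes, in that order (R = Rz(yaw) Ry(pitch) Rx(roll)).
In Python, from station import ctrl gives the robot as it stands.
- The arm moves only by the tool send_rows, never from a script. Its argument "series" is a list of rows, each a list of 7 numbers: the turn, a rotation vector about the tool's x, y, z in degrees, then the shift along the tool's x, y, z in m, then the gripper's target within -1 to 1 (fully open at 1, half-way at 0, shut at -1). A call has 1 to 8 rows; each row is the pose to reach, as a shift and turn from the pose commanded when the call began, along the tool's axes at that moment; what a row does not reach only later rows make up. A row lasts 1/10 s, in which the tool goes at most 50 mm and 8.59 degrees, less where a joint would pass 70% of its speed; a pose out of reach is approached as far as the arm can. A call with a gripper value outside its range is refused whole. The fingers move at their own pace and stop on an object; "force" is the grip in N (left out, the last holds). Time passes only in rows, so rows that repeat a pose let the fingers close. It gives the time, the measured TCP pose, the force and the opening at its end, in the units of the state.
- ctrl.get_obs(): the state, without advancing time (a new reading comes with each control period).
- ctrl.camera(name): name is "scene" or "top" or "wrist"; returns a dict with "pixels" (384x512x3 uint8, red, green, blue), "z_map" (384x512 float32, m along the optical axis (not along the pixel's ray), 0 where there is no reading), "fov_y" (degrees; the focal length in pixels is half the picture's height over the tangent of half this angle, whatever the lens; pixels are square), "cx", "cy" (the principal point, pixels), "R" (3x3) and "t" (3): a world point X has camera coordinates R X + t. Camera axes: x right, y down, z forward; pixel columns grow to the right and rows downward; lengths in m; the calibration is good to about 2 mm. A picture is of the moment at which its call begins.
- ctrl.hand_in(): hands the job in, once; it reports no verdict.
The state is a dict: "time_s": time; "qpos": joint angles; "joint_vel": joint speeds; "tau": joint torques, N m; "ee_pos": TCP position; "eef_rot": TCP orientation; "force": force on the tool from outside, world axes, zero at the start; "moment": the same for the moment, N m; "grip_width": finger opening in m.
Only numpy, scipy, OpenCV 4.12 (cv2) and the standard library are available. Lean on these libraries where they do the work, as an engineer would, in place of code of your own. Each camera call takes 0.05 s, during which the arm holds its last target.

## Task

Dock the tube rack that stands askew on the shaker's plate: slide it, flat on the plate, until its end butts against the upright steel post, then, keeping that end against the post, swing the other end round until the rack lies flush along the two back stops and the sprung catch has snapped out in front of it. Be gentle with the post, stops and catch (in all below 25 N), keep the rack standing flat, and leave the other things on the bench alone.

Things in the scene. Friction and masses are not known exactly. Their poses are not given: they have to be found in the camera images.
- dock: Low shaker fixed to the bench: white body, aluminium plate 316 x 216 mm, its surface 45 mm above the bench (plate spans dock x -158 to 158, y -160 to 56 mm). Origin on the bench under the middle of the dock; z up, x along the docked rack towards the post (roughly the robot's right), y towards the back stops (roughly away from the robot).
- fittings: Post, back stops and catch, on the plate; origin and axes as the dock's. Two aluminium stops, 36 mm long, 32 mm high, centred at x = 15 and 80, front faces at y = 29 mm + s. Catch housing (dark steel): x -155 to -119, y -60 to -22 mm + s, 33 mm high. s, the same for both: -5 to +5 mm, clamped, unreported. The rack may press on all these with at most 25 N in all (contact forces added up).
- post: Upright steel stop post, 16 mm diameter, 45 mm high, clamped in a short slot in the plate. Origin: the slot's middle, dock x = 120, y = 8 mm; the post's own axis stands up to 5 mm to either side of it along dock x, differently each time, unreported (find it by touch). The rack's end face meets it; the rack's back corner goes into the gap (8 to 18 mm) between post and stop line.
- catch (a joint): Sprung steel tongue sliding along dock x, 4 to 26 mm above plate. 0 = out (tip at dock x -103), 0.018 m = fully in. Overlaps the docked rack's end by 4 to 14 mm. Spring 2.4 N at 0, 5.4 N at 10 mm. Robot side: ramp (x -113, y -58 to x -103, y -37 mm, + s as the stops); the rack's end, swung to +y, wedges it in; flat holding face 3 mm in front of the docked rack: behind it, it snaps out.
- rack: Tube rack, white-capped tubes fixed in it, 225 mm long (x), 57 mm wide (y -28 to +29 mm), walls 33 mm high, caps to 52 mm, about 0.2 kg. Origin: centre of underside. Docked: within 5 mm of dock x = 0, y = 0, by post and stops, x along dock x. Starts with its end away from the post turned 25 to 38 degrees to the robot. Pinch it across from above; docked, x = -95 to -10 mm is clear on both sides.
- bottle_near: White-capped lab bottle, 66 mm across, 106 mm high, standing on the bench to the right; leave alone. Origin under its centre.
- tape: Roll of tape, 68 mm across, 19 mm high, lying on the bench to the right; leave alone.
- marker: Black marker pen, 137 x 12 mm, lying on the bench beyond the shaker; leave alone.
- cap: Loose round screw cap, 22 mm across, 14 mm high, lying on the front corner of the plate on the post's side; leave alone. Origin under its centre.

How it is judged:
By the outcome, as a careful person would: the job done as asked, in the order asked, and still so for the second after the job is handed in, with the robot touching nothing.
It also fails if it takes over 72 s, if anything falls off the work surface, if the arm or the gripper's body presses on something with over 40 N, if the wrist force passes 120 N, or if a joint passes its speed limit or range.

## Working session

There is one attempt and no reset: what is moved stays moved. The work goes in short steps, Python scripts to look and compute and a tool call to move; the robot and the scene stay as the last step left them, time stands still between calls to the robot, and variables do not carry over. Pictures are saved under pics/ and viewed, and the job is handed in when it is done.

Besides the shell and the picture viewer there is one more tool, called by a JSON object that holds its "name" and its "arguments". send_rows: Moves the arm, as the interface text tells. Its arguments: {"type":"object","properties":{"series":{"type":"array"},"force":{"type":"number"}},"required":["series"]}

```bash
ls; mkdir -p pics
python3 - <<'E'
from station import ctrl
import cv2,numpy as np
print(ctrl.get_obs(), ctrl.finger_overhang)
for n in ["scene","top"]:
    c=ctrl.camera(n); np.savez(f"pics/{n}0.npz",**c)
    cv2.imwrite(f"pics/{n}0.png",c["pixels"][:,:,::-1]); print(n,c["fov_y"],c["cx"],c["cy"],c["R"].round(3).tolist(),c["t"])
E
```

```text
pics
{'time_s': 0.0, 'qpos': array([-1.19657309e+00,  3.00465808e-01,  1.52159643e+00, -3.35486959e-05,
        1.32069000e+00, -6.65728672e-02]), 'joint_vel': array([-7.19783922e-05, -9.80616975e-04, -3.67979658e-04,  3.40481164e-05,
        5.42265229e-04, -1.78062983e-04]), 'tau': array([ 3.08257586e-04, -5.31805909e+01, -3.52738810e+01,  7.08509772e-02,
        2.44472595e-02, -9.66712423e-05]), 'ee_pos': array([ 0.23457631, -0.49719621,  0.22388273]), 'eef_rot': array([-3.14043348e+00, -4.47164529e-05,  4.40804403e-01]), 'force': array([-0.31070158,  0.23143087,  0.40150952]), 'moment': array([-0.04480111,  0.05308419,  0.00377231]), 'grip_width': 0.09441324042906198} 0.019
scene 42.537280140371045 256.78383091705354 184.30343101953082 [[-0.747, -0.665, 0.025], [-0.293, 0.294, -0.91], [0.597, -0.687, -0.415]] [0.3897367  0.23564142 0.81586163]
top 50.0733598331937 253.47188383270336 190.66742350908768 [[-0.023, -1.0, -0.017], [-0.99, 0.025, -0.14], [0.14, 0.013, -0.99]] [-0.03965672  0.55449692  1.10524236]
```

View pics/scene0.png

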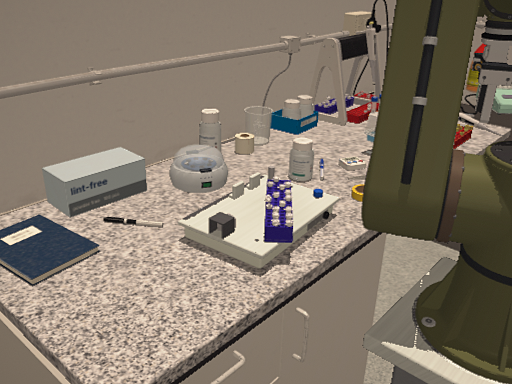

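View pics/top0.png

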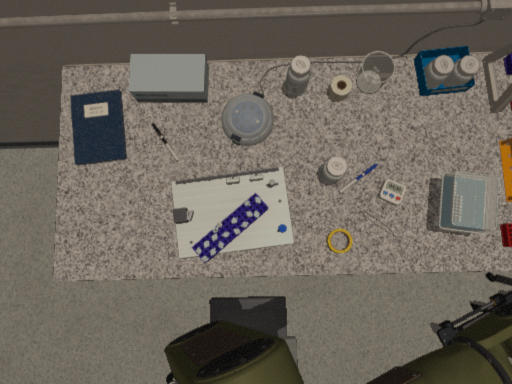

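```bash
cat > h.py <<'E'
import numpy as np,cv2
def load(n): return dict(np.load(n))
def foc(c): return 192/np.tan(np.radians(float(c["fov_y"]))/2)
def ray(c,u,v,z):
    u=np.atleast_1d(u).astype(float);v=np.atleast_1d(v).astype(float);f=foc(c)
    d=np.stack([(u-c["cx"])/f,(v-c["cy"])/f,np.ones_like(u)],-1)@c["R"]
    o=-c["R"].T@c["t"]
    return o+d*((z-o[2])/d[:,2])[:,None]
def cloud(c):
    v,u=np.mgrid[0:384,0:512];f=foc(c);Z=c["z_map"]
    P=np.stack([(u-c["cx"])/f*Z,(v-c["cy"])/f*Z,Z],-1)
    return (P-c["t"])@c["R"]
def proj(c,X):
    p=np.atleast_2d(X)@c["R"].T+c["t"];f=foc(c)
    return np.stack([p[:,0]/p[:,2]*f+c["cx"],p[:,1]/p[:,2]*f+c["cy"]],-1)
E
python3 - <<'E'
from h import *
t=load("pics/top0.npz");s=load("pics/scene0.npz")
a=cv2.resize(t["pixels"][155:275,160:310],None,fx=5,fy=5,interpolation=cv2.INTER_CUBIC)
cv2.imwrite("pics/t_zoom.png",a[:,:,::-1])
b=cv2.resize(s["pixels"][160:280,170:350],None,fx=4,fy=4,interpolation=cv2.INTER_CUBIC)
cv2.imwrite("pics/s_zoom.png",b[:,:,::-1])
for n,c in(("top",t),("scene",s)):
    P=cloud(c);px=c["pixels"].astype(int)
    m=(px[...,2]>px[...,0]+35)&(px[...,2]>px[...,1]+35)
    k,l,st,ce=cv2.connectedComponentsWithStats(m.astype(np.uint8))
    for i in range(1,k):
        if st[i,4]>25: print(n,st[i],ce[i].round(1),np.median(P[l==i],0).round(3))
    for u,v in ([(200,190),(280,240),(150,200),(182,215)] if n=="top" else [(240,215),(222,224)]): print(u,v,P[v,u].round(4))
E
```

```text
top [364 164  13  10  37] [370.1 168.7] [ 0.612 -0.387  0.012]
top [193 196  75  62 930] [230.7 226.6] [0.454 0.009 0.08 ]
top [279 225   7   7  44] [282.  227.9] [ 0.447 -0.128  0.06 ]
200 190 [0.558  0.0948 0.0462]
280 240 [ 0.4152 -0.1222  0.0453]
150 200 [0.5392 0.2457 0.001 ]
182 215 [0.4869 0.1385 0.0792]
scene [315 103  22  10 117] [324.9 108.3] [ 0.895 -0.811  0.026]
scene [267 180  24  26 246] [276.7 192.2] [ 0.483 -0.019  0.079]
scene [314 189   9   8  65] [317.8 192.4] [ 0.444 -0.121  0.057]
scene [265 201  28  41 675] [277.5 226.8] [0.391 0.091 0.074]
240 215 [0.5084 0.0708 0.0462]
222 224 [0.4683 0.1641 0.0772]
```

View pics/t_zoom.png

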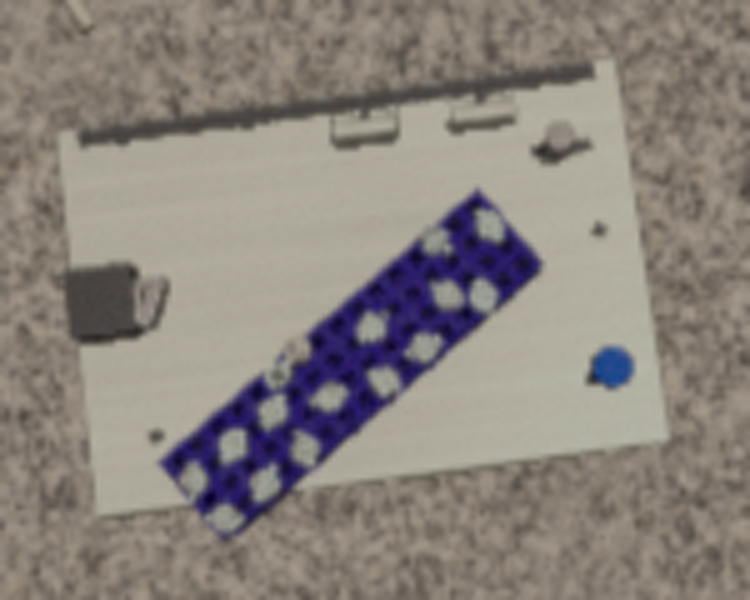

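View pics/s_zoom.png

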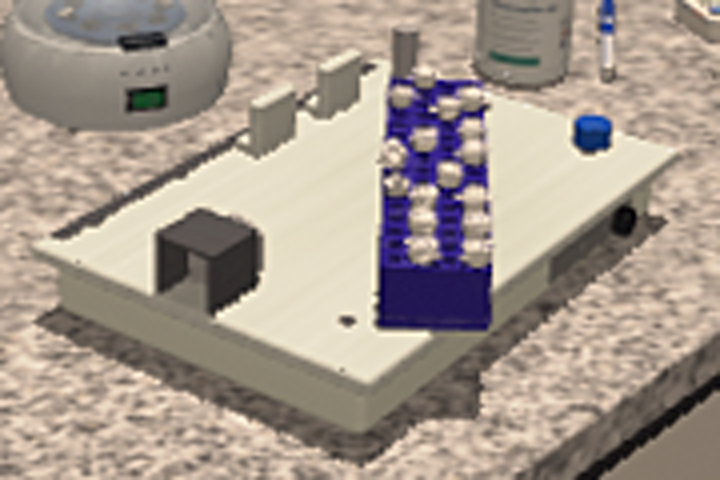

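```bash
cat > m.py <<'E'
from h import *
def rackpose(t,zt=0.078):
    px=t["pixels"].astype(int)
    m=((px[...,2]>px[...,0]+25)&(px[...,2]>px[...,1]+25)).astype(np.uint8)
    m[:, :160]=0;m[:,310:]=0
    k,l,st,ce=cv2.connectedComponentsWithStats(m);i=1+np.argmax(st[1:,4])
    cs,_=cv2.findContours((l==i).astype(np.uint8),cv2.RETR_EXTERNAL,cv2.CHAIN_APPROX_NONE)
    c=np.concatenate(cs)[:,0]
    W=ray(t,c[:,0],c[:,1],zt)[:,:2]
    r=cv2.minAreaRect((W*1000).astype(np.float32))
    return r,cv2.boxPoints(r)
E
python3 - <<'E'
from m import *
t=load("pics/top0.npz")
z=lambda L,h:ray(t,[160+(a-2)/5 for a,b in L],[155+(b-2)/5 for a,b in L],h)[:,:2]*1000
r,b=rackpose(t);print(r,b.round(1))
R=z([(478,190),(542,265),(225,540),(162,462)],.078);print("rack hand",R.round(1),R.mean(0))
e=R[0]-R[3],R[1]-R[2];print([ (np.hypot(*x),np.degrees(np.arctan2(x[1],x[0]))) for x in e])
C=z([(60,130),(612,60),(667,438),(97,515)],.045);print("plate",C.round(1))
D=np.array([[-158,56],[158,56],[158,-160],[-158,-160]],float)
M,_=cv2.estimateAffinePartial2D(D,C);th=np.degrees(np.arctan2(M[1,0],M[0,0]));print(M,th,np.hypot(M[0,0],M[1,0]))
print("res",(D@M[:,:2].T+M[:,2]-C).round(1))
inv=cv2.invertAffineTransform(M)
d=lambda L,h:(z(L,h)@inv[:,:2].T+inv[:,2]).round(1)
print("post top",d([(562,130)],.09))
print("stop top front edges",d([(332,126),(398,120),(449,106),(515,97)],.045+.032).tolist())
print("stop base front",d([(334,146),(399,139),(450,130),(517,122)],.045).tolist())
print("housing top",d([(66,268),(137,263),(142,333),(71,340)],.078).tolist())
print("cap",d([(612,368)],.059))
E
```

```text
((451.21551513671875, 10.59429931640625), (54.24478530883789, 221.63433837890625), 39.42919921875) [[359.9  79. ]
 [500.6 -92.2]
 [542.5 -57.8]
 [401.8 113.4]]
rack hand [[542.4 -58.3]
 [501.2 -91.4]
 [360.3  79. ]
 [401.7 112.1]] [451.41057258  10.36635621]
[(np.float64(220.96469171577274), np.float64(-50.443856681617504)), (np.float64(221.1226906826566), np.float64(-50.44060291903638))]
plate [[ 586.6  174.1]
 [ 618.1 -134.4]
 [ 408.5 -157.3]
 [ 374.3  153. ]]
[[ 1.03292137e-01  9.78315358e-01  5.47755974e+02]
 [-9.78315358e-01  1.03292137e-01  1.42278005e+01]] -83.97294712105291 0.9837531220596225
res [[-0.4  0.5]
 [ 0.7 -0.2]
 [-0.9  0.4]
 [ 0.6 -0.7]]
post top [[122.   11.8]]
stop top front edges [[-2.2, 32.7], [34.1, 31.2], [62.9, 35.3], [99.5, 35.5]]
stop base front [[-4.5, 26.9], [32.4, 26.1], [61.6, 27.4], [99.7, 27.0]]
housing top [[-155.3, -26.4], [-116.6, -28.7], [-117.9, -66.9], [-156.5, -65.7]]
cap [[ 132.9 -117.7]]
```

{"name": "send_rows", "arguments": {"series": [[0, 0, -104.2, 0.393, -0.442, -0.05, 1], [0, 0, -104.2, 0.393, -0.442, -0.05, 1], [0, 0, -104.2, 0.393, -0.442, -0.05, 1], [0, 0, -104.2, 0.393, -0.442, -0.05, 1], [0, 0, -104.2, 0.393, -0.442, -0.05, 1], [0, 0, -104.2, 0.393, -0.442, -0.05, 1], [0, 0, -104.2, 0.393, -0.442, -0.05, 1], [0, 0, -104.2, 0.393, -0.442, -0.05, 1]]}}

```text
time_s: 0.9
ee_pos: [0.347, -0.1131, 0.2583]
eef_rot: [3.141, 0.0, 1.646]
force: [1.4, -1.1, 0.2]
grip_width: 0.0939
```

```bash
cat > rel.py <<'E'
import numpy as np,sys
from scipy.spatial.transform import Rotation as Ro
from station import ctrl
def rel(p,yaw_deg):
    o=ctrl.get_obs();R=Ro.from_euler("xyz",o["eef_rot"])
    T=Ro.from_euler("xyz",[np.pi,0,np.radians(yaw_deg)])
    rv=np.degrees((R.inv()*T).as_rotvec());s=R.inv().apply(np.array(p)-o["ee_pos"])
    print("t",round(o["time_s"],2),"pos",o["ee_pos"].round(4),"yaw",np.degrees(o["eef_rot"]).round(2),"F",o["force"].round(2),"M",o["moment"].round(3),"w",round(o["grip_width"],4),"q6",o["qpos"][5].round(2))
    print("turn",rv.round(2),"shift",s.round(4))
if __name__=="__main__": a=list(map(float,sys.argv[1:])); rel(a[:3],a[3])
E
python3 rel.py 0.402 0.071 0.274 129.5
```

```text
t 0.9 pos [ 0.347  -0.1131  0.2583] yaw [1.7998e+02 1.0000e-02 9.4340e+01] F [ 1.42 -1.06  0.24] M [-0.049 -0.114 -0.013] w 0.0939 q6 -0.49
turn [ 1.000e-02  1.000e-02 -3.516e+01] shift [ 0.1794  0.0688 -0.0157]
```

{"name": "send_rows", "arguments": {"series": [[0, 0, -35, 0.179, 0.069, -0.016, 1], [0, 0, -35, 0.179, 0.069, -0.016, 1], [0, 0, -35, 0.179, 0.069, -0.016, 1], [0, 0, -35, 0.179, 0.069, -0.016, 1], [0, 0, -35, 0.179, 0.069, -0.016, 1], [0, 0, -35, 0.179, 0.069, -0.016, 1]]}}

```text
time_s: 1.5
ee_pos: [0.4032, 0.0688, 0.2737]
eef_rot: [-3.141, -0.0, 2.253]
force: [-0.3, 0.0, 0.3]
grip_width: 0.094
```

```bash
python3 rel.py 0.402 0.071 0.068 129.5;python3 - <<'E'
from h import *
from station import ctrl
c=ctrl.camera("wrist");np.savez("pics/w1.npz",**c);cv2.imwrite("pics/w1.png",c["pixels"][:,:,::-1]);print(c["fov_y"],-c["R"].T@c["t"],c["R"][2])
E
```

```text
t 1.5 pos [0.4032 0.0688 0.2737] yaw [-1.7995e+02 -2.0000e-02  1.2907e+02] F [-0.31  0.04  0.28] M [-0.017 -0.133  0.033] w 0.094 q6 -0.6
turn [-0.05 -0.02 -0.43] shift [0.0024 0.0007 0.2057]
69.37535785302681 [0.3566585  0.12579146 0.43444062] [ 0.1599178  -0.19581016 -0.96751469]
```

View pics/w1.png

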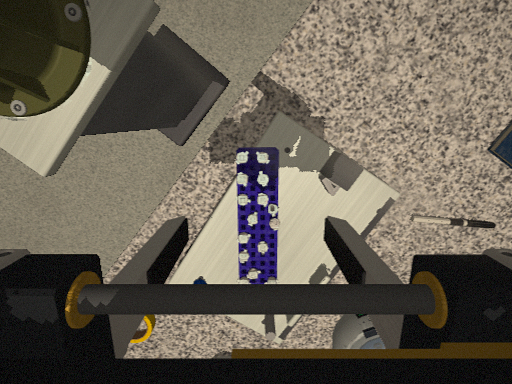

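Run:
```python
from m import *
c=load("pics/w1.npz");px=c["pixels"].astype(int)
m=((px[...,2]>px[...,0]+20)&(px[...,2]>px[...,1]+20))
L=[];Rr=[]
for v in range(165,250):
    u=np.where(m[v,200:300])[0]+200
    if len(u)>5: L.append((u[0]-.5,v));Rr.append((u[-1]+.5,v))
for n,E in(("L",L),("R",Rr)):
    E=np.array(E);W=ray(c,E[:,0],E[:,1],.078)[:,:2]*1000
    vx,vy,x0,y0=cv2.fitLine(W.astype(np.float32),cv2.DIST_HUBER,0,.01,.01).ravel()
    print(n,np.degrees(np.arctan2(vy,vx)),x0,y0)
    a=np.radians(-50.5);print("offset along rack y",(-np.sin(a)*W[:,0]+np.cos(a)*W[:,1]).mean())
v=np.where(m[:,245:272].any(1))[0];v=v[(v>100)&(v<300)];print(v.min())
print("far end",ray(c,[258],[v.min()-.5],.078)*1000)
a=np.radians(-50.5);print("tcp off",-np.sin(a)*403.2+np.cos(a)*68.8, "top-cam centre off",-np.sin(a)*451.3+np.cos(a)*10.4)
t=load("pics/top0.npz"); a=cv2.resize(c["pixels"][100:345,150:420],None,fx=2.8,fy=2.4,interpolation=cv2.INTER_CUBIC);cv2.imwrite("pics/w1z.png",a[:,:,::-1])
```

```text
L -50.87652 412.2478 19.184116
offset along rack y 334.6352552335176
R -50.93709 449.39297 56.878517
offset along rack y 380.966793769565
148
far end [[381.07257378 100.45112001  78.        ]]
tcp off 354.88121357703886 top-cam centre off 354.84938797376674
```

View pics/w1z.png

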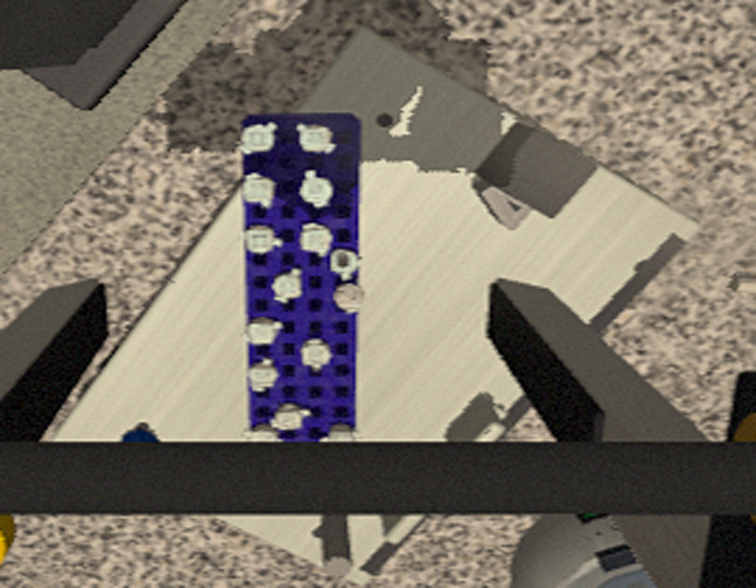

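{"name": "send_rows", "arguments": {"series": [[0, 0, -0.3, 0.002, 0.0, 0.05, 1], [0, 0, -0.3, 0.002, 0.0, 0.1, 1], [0, 0, -0.3, 0.002, 0.0, 0.15, 1], [0, 0, -0.3, 0.002, 0.0, 0.18, 1], [0, 0, -0.3, 0.002, 0.0, 0.195, 1], [0, 0, -0.3, 0.002, 0.0, 0.204, 1], [0, 0, -0.3, 0.002, 0.0, 0.204, 1]]}}

```text
time_s: 2.25
ee_pos: [0.4018, 0.069, 0.0697]
eef_rot: [-3.141, -0.001, 2.254]
force: [0.4, 0.3, -0.1]
grip_width: 0.0939
```

```bash
python3 rel.py 0.402 0.0705 0.068 129.3;python3 - <<'E'
from h import *
from station import ctrl
for n in ["top","wrist"]:
    c=ctrl.camera(n);np.savez(f"pics/{n}2.npz",**c);cv2.imwrite(f"pics/{n}2.png",c["pixels"][:,:,::-1])
E
```

```text
t 2.25 pos [0.4018 0.069  0.0697] yaw [-1.7994e+02 -4.0000e-02  1.2917e+02] F [ 0.4   0.34 -0.06] M [ 0.038 -0.111 -0.026] w 0.0939 q6 -0.6
turn [-0.06 -0.04 -0.13] shift [0.0011 0.0011 0.0017]
```

View pics/wrist2.png

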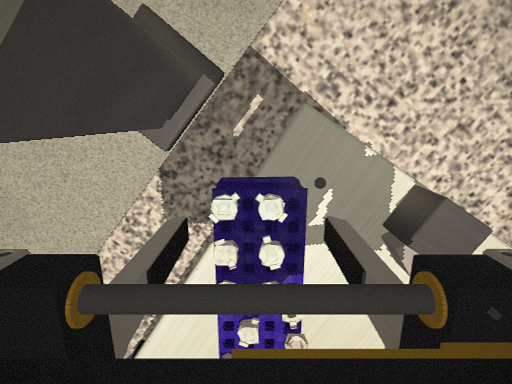

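{"name": "send_rows", "arguments": {"series": [[0, 0, 0, 0, 0, 0.001, 0.6], [0, 0, 0, 0, 0, 0.001, 0.4], [0, 0, 0, 0, 0, 0.001, 0.25], [0, 0, 0, 0, 0, 0.001, 0.15], [0, 0, 0, 0, 0, 0.001, 0.05], [0, 0, 0, 0, 0, 0.001, -0.1], [0, 0, 0, 0, 0, 0.001, -0.1]], "force": 20}}

```text
time_s: 3.05
ee_pos: [0.4022, 0.07, 0.0692]
eef_rot: [3.141, 0.0, 2.257]
force: [-0.9, 0.6, 2.3]
grip_width: 0.0558
```

```bash
python3 rel.py 0.402 0.0705 0.068 129.3
```

```text
t 3.05 pos [0.4022 0.07   0.0692] yaw [179.99   0.   129.31] F [-0.93  0.62  2.29] M [ 0.138 -0.069  0.075] w 0.0558 q6 -0.6
turn [0.01 0.   0.01] shift [0.0005 0.0002 0.0012]
```

Run:
```python
from m import *
th=np.radians(-84.0);ex=np.array([np.cos(th),np.sin(th)]);ey=np.array([-ex[1],ex[0]]);o=np.array([.5478,.0142])
for n in("top0","scene0"):
    c=load(f"pics/{n}.npz");P=cloud(c);d=(P[...,:2]-o)
    X=d@ex*1000;Y=d@ey*1000;Z=P[...,2]*1000
    pl=(abs(Z-45)<4)&(abs(X)<175)&(Y>-175)&(Y<75)
    if n=="top0":
        w=P[pl][:,:2]*1000;r=cv2.minAreaRect(w.astype(np.float32));print(n,"plate rect",r)
    print(n,"plate x",np.percentile(X[pl],[.5,99.5]).round(1),"y",np.percentile(Y[pl],[.5,99.5]).round(1),"z",np.median(Z[pl]))
    for nm,b in(("post",(105,140,-15,40,55)),("stop1",(-12,45,10,55,52)),("stop2",(52,103,10,55,52)),("hous",(-165,-112,-80,-5,52)),("tongue",(-112,-95,-75,-10,48))):
        q=(X>b[0])&(X<b[1])&(Y>b[2])&(Y<b[3])&(Z>b[4])&(Z<100)
        top=q&(Z>np.percentile(Z[q],95)-6) if q.sum() else q
        if q.sum(): print(n,nm,q.sum(),"x",np.percentile(X[q],[2,50,98]).round(1),"y",np.percentile(Y[q],[2,50,98]).round(1),"z",np.percentile(Z[q],[5,95]).round(1),"| top x",np.percentile(X[top],[2,98]).round(1),"y",np.percentile(Y[top],[2,98]).round(1))
```

```text
top0 plate rect ((495.7623291015625, 8.856338500976562), (218.7540283203125, 316.3916931152344), 6.131869316101074)
top0 plate x [-156.1  156.7] y [-158.3   55.7] z 46.15848728225098
top0 post 37 x [111.2 117.5 124.6] y [ 1.4  6.4 15.8] z [63.  93.5] | top x [111.3 124.7] y [ 2.2 15.9]
top0 stop1 79 x [-1.2 16.1 32.6] y [24.4 29.4 42.8] z [52.9 80.8] | top x [-2.3 31.1] y [25. 34.]
top0 stop2 75 x [62.8 79.1 95.7] y [24.6 29.  42.8] z [53.8 80.9] | top x [63.  95.2] y [25.2 34.8]
top0 hous 236 x [-153.5 -133.8 -113.1] y [-64.4 -47.4 -27.5] z [64.8 81.9] | top x [-153.4 -119.8] y [-64.1 -27.5]
top0 tongue 61 x [-111.7 -105.8  -96. ] y [-72.3 -47.1 -13.9] z [48.3 74.7] | top x [-111.7 -103.3] y [-59.  -36.1]
scene0 plate x [-160.8  151. ] y [-160.5   53.2] z 45.135501336696265
scene0 post 81 x [106.8 111.4 120.4] y [ 1.9  6.3 14.1] z [62.3 90.5] | top x [106.3 120.4] y [ 2.3 15. ]
scene0 stop1 144 x [-5.8  7.9 27.7] y [23.4 25.9 33.6] z [53.  77.4] | top x [-5.4 29.7] y [23.5 34. ]
scene0 stop2 124 x [58.4 72.9 92.8] y [23.8 26.6 35.6] z [53. 77.] | top x [59.2 93.4] y [24.4 35.5]
scene0 hous 436 x [-157.5 -143.6 -116. ] y [-65.9 -53.8 -27.4] z [53.9 79. ] | top x [-157.5 -122.6] y [-65.3 -27.4]
scene0 tongue 8 x [-111.7 -109.9 -105.9] y [-51.5 -42.2 -37. ] z [70.3 72.2] | top x [-111.7 -105.9] y [-51.5 -37. ]
```

{"name": "send_rows", "arguments": {"series": [[0, 0, 0, -0.003, 0.003, 0, -0.1], [0, 0, 0, -0.007, 0.006, 0, -0.1], [0, 0, 0, -0.011, 0.008, 0, -0.1], [0, 0, 0, -0.016, 0.008, 0, -0.1], [0, 0, 0, -0.021, 0.008, 0, -0.1], [0, 0, 0, -0.026, 0.008, 0, -0.1], [0, 0, 0, -0.029, 0.008, 0, -0.1], [0, 0, 0, -0.03, 0.008, 0, -0.1]]}}

```text
time_s: 3.85
ee_pos: [0.4276, 0.0516, 0.0693]
eef_rot: [3.141, -0.0, 2.257]
force: [-2.3, 3.9, 6.0]
grip_width: 0.056
```

```bash
cat > st.py <<'E'
from station import ctrl
import numpy as np
def dock():
    o=ctrl.get_obs();a0=np.radians(-83.87);ex=np.array([np.cos(a0),np.sin(a0)]);ey=np.array([-ex[1],ex[0]])
    d=o["ee_pos"][:2]*1000-[547.5,14.4];yaw=np.degrees(o["eef_rot"][2]);a=(yaw-180)+83.87
    t=np.array([d@ex,d@ey]);ar=np.radians(a);n=np.array([np.cos(ar),np.sin(ar)]);y=np.array([-n[1],n[0]])
    F=o["force"][:2]
    print("t",round(o["time_s"],2),"tcp dock",t.round(2),"z",(o["ee_pos"][2]*1000).round(2),"a",round(a,2),"rack c",(t+77*n-.5*y).round(1),"rp",np.degrees(o["eef_rot"][:2]).round(2))
    print("F dock x,y,z",round(F@ex,2),round(F@ey,2),o["force"][2].round(2),"M",o["moment"].round(3),"w",round(o["grip_width"]*1000,2))
    return t,a
if __name__=="__main__":dock()
E
python3 st.py;python3 - <<'E'
from h import *
from station import ctrl
for n in ["top","scene"]:
    c=ctrl.camera(n);np.savez(f"pics/{n}3.npz",**c)
    p=c["pixels"][155:275,160:310] if n=="top" else c["pixels"][160:280,170:350]
    cv2.imwrite(f"pics/{n}3.png",cv2.resize(p,None,fx=4,fy=4,interpolation=2)[:,:,::-1])
E
```

```text
t 3.85 tcp dock [ -49.82 -115.2 ] z 69.26 a 33.16 rack c [ 14.9 -73.5] rp [ 1.7998e+02 -1.0000e-02]
F dock x,y,z -4.13 -1.88 6.03 M [0.637 0.301 0.05 ] w 55.99
```

View pics/top3.png

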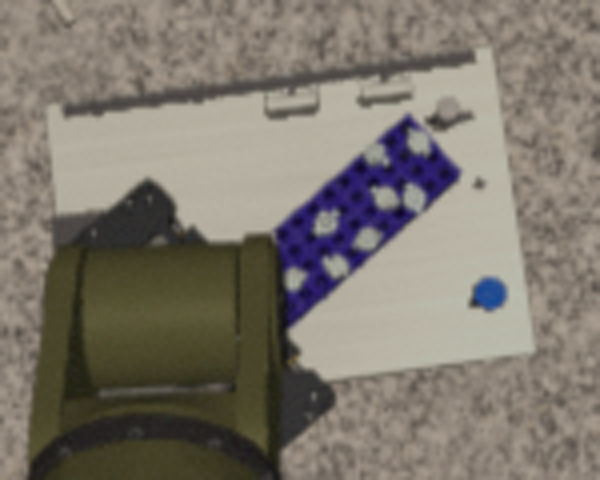

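View pics/scene3.png

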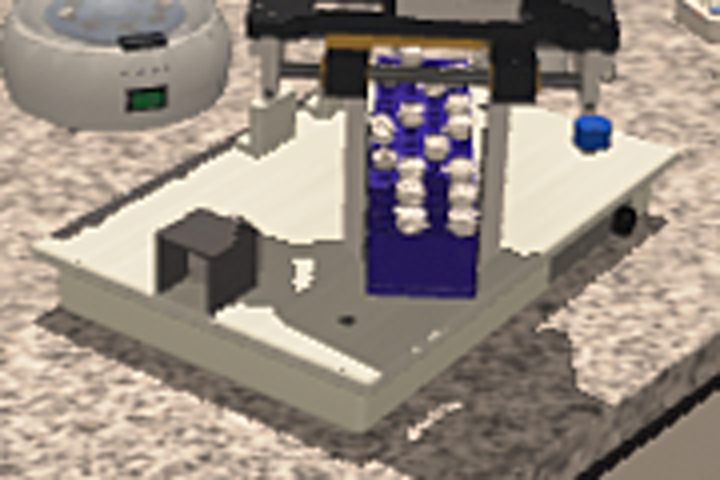

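{"name": "send_rows", "arguments": {"series": [[0, 0, 0, 0, 0, -0.0003, -0.1], [0, 0, 0, 0, 0, -0.0003, -0.1]]}}

```text
time_s: 4.15
ee_pos: [0.4274, 0.0516, 0.0693]
eef_rot: [-3.141, 0.0, 2.257]
force: [0.2, -0.3, -0.4]
grip_width: 0.056
```

```bash
python3 st.py
```

```text
t 4.15 tcp dock [ -49.83 -115.45] z 69.29 a 33.18 rack c [ 14.9 -73.7] rp [-1.7999e+02  1.0000e-02]
F dock x,y,z 0.36 0.18 -0.37 M [-0.001 -0.237  0.028] w 56.05
```

{"name": "send_rows", "arguments": {"series": [[0, 0, 0, -0.002, -0.001, 0, -0.1], [0, 0, 0, -0.004, -0.0015, 0, -0.1], [0, 0, 0, -0.006, -0.0015, 0, -0.1], [0, 0, 0, -0.006, -0.0015, 0, -0.1]]}}

```text
time_s: 4.55
ee_pos: [0.4301, 0.0459, 0.0694]
eef_rot: [-3.141, -0.0, 2.257]
force: [0.5, 0.0, -1.3]
grip_width: 0.056
```

```bash
python3 st.py
```

```text
t 4.55 tcp dock [ -43.87 -113.37] z 69.37 a 33.16 rack c [ 20.9 -71.7] rp [-179.99   -0.  ]
F dock x,y,z 0.0 0.45 -1.26 M [-0.061 -0.162 -0.   ] w 56.03
```

{"name": "send_rows", "arguments": {"series": [[0, 0, 0, -0.0005, 0, 0, -0.1], [0, 0, 0, -0.001, 0, 0, -0.1]]}}

```text
time_s: 4.75
ee_pos: [0.4306, 0.0454, 0.0694]
eef_rot: [-3.141, -0.0, 2.257]
force: [0.4, 0.6, -1.1]
grip_width: 0.0558
```

```bash
python3 st.py
```

```text
t 4.75 tcp dock [ -43.29 -112.95] z 69.41 a 33.18 rack c [ 21.4 -71.2] rp [-1.7999e+02 -1.0000e-02]
F dock x,y,z -0.57 0.51 -1.08 M [ 0.06  -0.069 -0.024] w 55.76
```

{"name": "send_rows", "arguments": {"series": [[0, 0, 0, -0.0005, 0, 0.0001, -0.1], [0, 0, 0, -0.001, 0, 0.0001, -0.1], [0, 0, 0, -0.0015, 0, 0.0001, -0.1]]}}

```text
time_s: 5.05
ee_pos: [0.4316, 0.0442, 0.0693]
eef_rot: [-3.142, 0.0, 2.257]
force: [-0.4, 0.1, -1.5]
grip_width: 0.056
```

```bash
python3 st.py
```

```text
t 5.05 tcp dock [ -42.05 -112.06] z 69.35 a 33.19 rack c [ 22.7 -70.3] rp [-180.    0.]
F dock x,y,z -0.1 -0.38 -1.52 M [ 0.151 -0.074  0.004] w 56.04
```

{"name": "send_rows", "arguments": {"series": [[0, 0, 0, -0.0005, 0, 0, -0.1], [0, 0, 0, -0.001, 0, 0, -0.1]]}}

```text
time_s: 5.25
ee_pos: [0.4322, 0.0434, 0.0694]
eef_rot: [3.142, 0.0, 2.257]
force: [0.5, 0.5, -0.9]
grip_width: 0.0561
```

```bash
python3 st.py
```

```text
t 5.25 tcp dock [ -41.19 -111.51] z 69.35 a 33.18 rack c [ 23.5 -69.8] rp [180.   0.]
F dock x,y,z -0.43 0.53 -0.91 M [ 0.084 -0.051 -0.002] w 56.11
```

Lower a hair more (keep weight on the plate) and creep on.

{"name": "send_rows", "arguments": {"series": [[0, 0, 0, -0.0005, 0, 0.0001, -0.1], [0, 0, 0, -0.001, 0, 0.0001, -0.1]]}}

```text
time_s: 5.45
ee_pos: [0.4329, 0.0427, 0.0693]
eef_rot: [3.141, 0.0, 2.257]
force: [-1.1, 0.3, -0.0]
grip_width: 0.0561
```

```bash
python3 st.py
```

```text
t 5.45 tcp dock [ -40.34 -110.92] z 69.3 a 33.18 rack c [ 24.4 -69.2] rp [179.99   0.  ]
F dock x,y,z -0.45 -1.06 -0.03 M [ 0.14  -0.089  0.029] w 56.11
```

{"name": "send_rows", "arguments": {"series": [[0, 0, 0, -0.0005, 0, 0, -0.1], [0, 0, 0, -0.001, 0, 0, -0.1]]}}

```text
time_s: 5.65
ee_pos: [0.4333, 0.0421, 0.0693]
eef_rot: [-3.142, -0.001, 2.257]
force: [-4.4, 5.5, 2.8]
grip_width: 0.0559
```

```bash
python3 st.py
```

```text
t 5.65 tcp dock [ -39.72 -110.57] z 69.26 a 33.18 rack c [ 25.  -68.8] rp [-1.7999e+02 -4.0000e-02]
F dock x,y,z -5.89 -3.84 2.78 M [1.022 0.547 0.106] w 55.9
```

{"name": "send_rows", "arguments": {"series": [[0, 0, 0, -0.0005, 0, 0, -0.1], [0, 0, 0, -0.001, 0, 0, -0.1]]}}

```text
time_s: 5.85
ee_pos: [0.4334, 0.042, 0.0693]
eef_rot: [-3.141, -0.002, 2.257]
force: [-9.4, 12.9, 8.0]
grip_width: 0.056
```

```bash
python3 st.py
```

```text
t 5.85 tcp dock [ -39.58 -110.5 ] z 69.27 a 33.17 rack c [ 25.1 -68.8] rp [-1.7998e+02 -1.3000e-01]
F dock x,y,z -13.79 -7.92 8.0 M [2.289 1.317 0.055] w 55.98
```

{"name": "send_rows", "arguments": {"series": [[0, 0, 0, 0.001, 0, 0, -0.1], [0, 0, 0, 0.001, 0, 0, -0.1]]}}

```text
time_s: 6.05
ee_pos: [0.4333, 0.0421, 0.0693]
eef_rot: [-3.142, -0.0, 2.257]
force: [-2.5, 4.5, 2.6]
grip_width: 0.0563
```

```bash
python3 st.py;python3 - <<'E'
from h import *
from station import ctrl
for n in ["top"]:
    c=ctrl.camera(n);np.savez(f"pics/{n}4.npz",**c)
    p=c["pixels"][155:275,160:310]
    cv2.imwrite(f"pics/{n}4.png",cv2.resize(p,None,fx=5,fy=5,interpolation=2)[:,:,::-1])
E
```

```text
t 6.05 tcp dock [ -39.76 -110.57] z 69.28 a 33.18 rack c [ 25.  -68.8] rp [-1.8e+02 -2.0e-02]
F dock x,y,z -4.7 -1.98 2.65 M [0.745 0.349 0.038] w 56.29
```

View pics/top4.png

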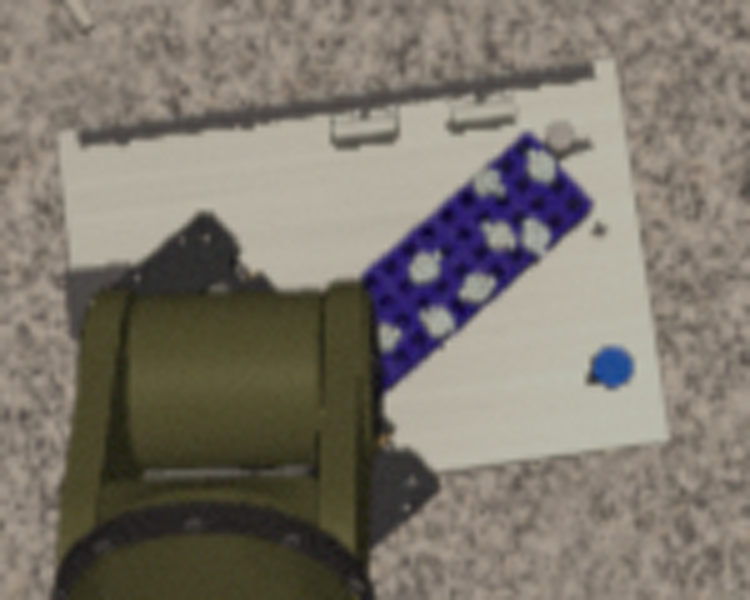

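```bash
python3 -c "
import numpy as np
for d in range(1,9):
  f=np.radians(d);print(d,round((197.5*(np.cos(f)-1)+12.5*np.sin(f))/1000,4),round((197.5*np.sin(f)+12.5*(1-np.cos(f)))/1000,4))"
```

```text
1 0.0002 0.0034
2 0.0003 0.0069
3 0.0004 0.0104
4 0.0004 0.0138
5 0.0003 0.0173
6 0.0002 0.0207
7 0.0001 0.0242
8 -0.0002 0.0276
```

{"name": "send_rows", "arguments": {"series": [[0, 0, 0.5, 0.0001, 0.0017, 0, -0.1], [0, 0, 1, 0.0002, 0.0034, 0, -0.1], [0, 0, 1.5, 0.0003, 0.0052, 0, -0.1], [0, 0, 2, 0.0003, 0.0069, 0, -0.1]]}}

```text
time_s: 6.5
ee_pos: [0.4383, 0.0466, 0.0693]
eef_rot: [-3.141, -0.001, 2.222]
force: [-5.6, 2.8, 6.1]
grip_width: 0.0559
```

```bash
python3 st.py
```

```text
t 6.5 tcp dock [ -43.68 -105.16] z 69.31 a 31.17 rack c [ 22.5 -65.7] rp [-1.7995e+02 -4.0000e-02]
F dock x,y,z -3.33 -5.25 6.06 M [0.523 1.016 0.117] w 55.94
```

{"name": "send_rows", "arguments": {"series": [[0, 0, 1, 0.0003, 0.0034, -0.0001, -0.1], [0, 0, 2, 0.0004, 0.0069, -0.0001, -0.1], [0, 0, 3, 0.0005, 0.0104, -0.0001, -0.1], [0, 0, 4, 0.0005, 0.0138, -0.0001, -0.1]]}}

```text
time_s: 6.9
ee_pos: [0.4489, 0.0554, 0.0693]
eef_rot: [-3.14, -0.001, 2.151]
force: [-7.1, 2.4, 5.4]
grip_width: 0.0559
```

```bash
python3 st.py
```

```text
t 6.9 tcp dock [-51.3  -93.65] z 69.28 a 27.12 rack c [ 17.5 -59. ] rp [-1.7993e+02 -5.0000e-02]
F dock x,y,z -3.17 -6.77 5.43 M [ 0.375  0.933 -0.192] w 55.85
```

{"name": "send_rows", "arguments": {"series": [[0, 0, 1, 0.0003, 0.0034, -0.0001, -0.1], [0, 0, 2, 0.0004, 0.0069, -0.0001, -0.1], [0, 0, 3, 0.0005, 0.0104, -0.0001, -0.1], [0, 0, 4, 0.0005, 0.0138, -0.0001, -0.1]]}}

```text
time_s: 7.3
ee_pos: [0.4601, 0.0633, 0.0693]
eef_rot: [-3.14, -0.001, 2.081]
force: [-6.6, 2.3, 4.7]
grip_width: 0.056
```

```bash
python3 st.py
```

```text
t 7.3 tcp dock [-57.99 -81.71] z 69.3 a 23.09 rack c [ 13. -52.] rp [-1.7991e+02 -6.0000e-02]
F dock x,y,z -3.02 -6.28 4.71 M [ 0.353  1.038 -0.416] w 55.96
```

{"name": "send_rows", "arguments": {"series": [[0, 0, 1, 0.0002, 0.0034, 0, -0.1], [0, 0, 2, 0.0003, 0.0069, 0, -0.1], [0, 0, 3, 0.0004, 0.0104, 0, -0.1], [0, 0, 4, 0.0004, 0.0138, 0, -0.1]]}}

```text
time_s: 7.7
ee_pos: [0.4718, 0.0705, 0.0693]
eef_rot: [-3.14, -0.001, 2.011]
force: [-6.8, 2.6, 5.2]
grip_width: 0.0563
```

```bash
python3 st.py;python3 - <<'E'
from h import *
from station import ctrl
for n in ["top","scene"]:
    c=ctrl.camera(n);np.savez(f"pics/{n}5.npz",**c)
    p=c["pixels"][155:275,160:310] if n=="top" else c["pixels"][160:280,170:350]
    cv2.imwrite(f"pics/{n}5.png",cv2.resize(p,None,fx=4,fy=4,interpolation=2)[:,:,::-1])
E
```

```text
t 7.7 tcp dock [-63.86 -69.24] z 69.3 a 19.09 rack c [  9.1 -44.5] rp [-1.7991e+02 -6.0000e-02]
F dock x,y,z -3.33 -6.45 5.21 M [ 0.407  1.157 -0.445] w 56.25
```

View pics/top5.png

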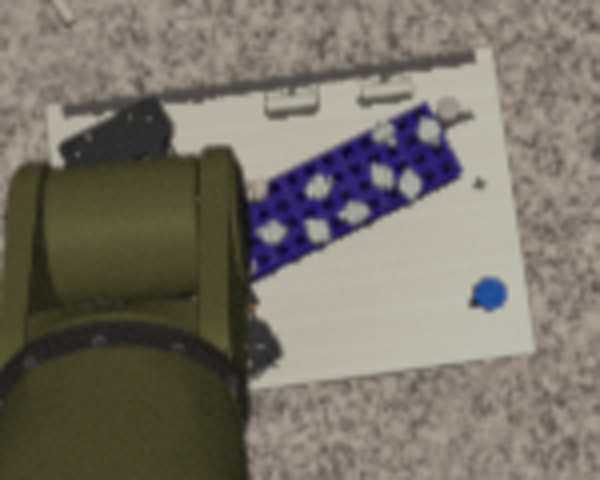

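View pics/scene5.png

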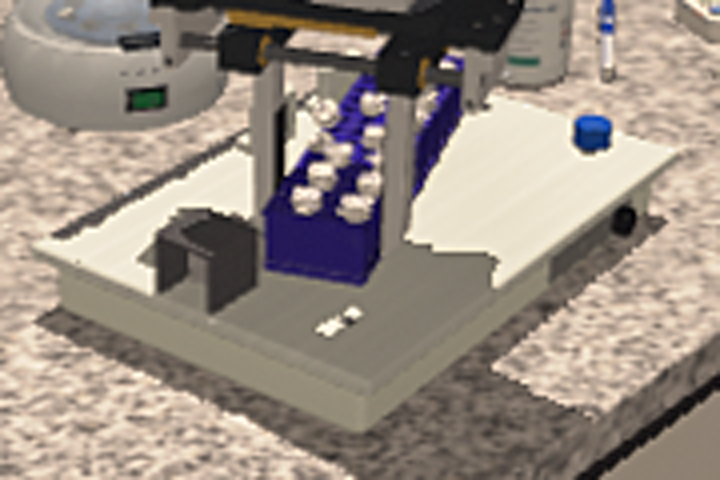

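{"name": "send_rows", "arguments": {"series": [[0, 0, 0.5, 0.0001, 0.0017, 0, -0.1], [0, 0, 1, 0.0002, 0.0034, 0, -0.1], [0, 0, 1.5, 0.0003, 0.0052, 0, -0.1], [0, 0, 2, 0.0003, 0.0069, 0, -0.1]]}}

```text
time_s: 8.2
ee_pos: [0.4775, 0.0735, 0.0694]
eef_rot: [-3.139, -0.001, 1.977]
force: [-12.3, 0.0, 8.7]
grip_width: 0.0561
```

```bash
python3 st.py
```

```text
t 8.2 tcp dock [-66.23 -63.29] z 69.35 a 17.15 rack c [  7.5 -41.1] rp [-1.7983e+02 -5.0000e-02]
F dock x,y,z -1.36 -12.22 8.65 M [ 0.019  2.031 -0.079] w 56.06
```

{"name": "send_rows", "arguments": {"series": [[0, 0, 0.5, 0.0001, 0.0017, 0, -0.1], [0, 0, 1, 0.0002, 0.0034, 0, -0.1], [0, 0, 1.5, 0.0003, 0.0052, 0, -0.1], [0, 0, 2, 0.0003, 0.0069, 0, -0.1]]}}

```text
time_s: 8.6
ee_pos: [0.483, 0.0763, 0.0692]
eef_rot: [-3.137, -0.001, 1.942]
force: [-10.8, -1.7, 15.0]
grip_width: 0.0558
```

```bash
python3 st.py
```

```text
t 8.6 tcp dock [-68.41 -57.5 ] z 69.18 a 15.16 rack c [  6.  -37.8] rp [-1.7972e+02 -6.0000e-02]
F dock x,y,z 0.58 -10.92 15.02 M [0.094 1.478 0.104] w 55.78
```

{"name": "send_rows", "arguments": {"series": [[0, 0, 0.5, 0.0002, 0.0017, -0.0003, -0.1], [0, 0, 1, 0.0003, 0.0034, -0.0003, -0.1]]}}

```text
time_s: 8.8
ee_pos: [0.4867, 0.078, 0.0692]
eef_rot: [-3.139, -0.001, 1.924]
force: [-9.7, -0.4, 3.3]
grip_width: 0.0562
```

```bash
python3 st.py;python3 - <<'E'
from h import *
from station import ctrl
for n in ["top","scene"]:
    c=ctrl.camera(n);np.savez(f"pics/{n}6.npz",**c)
    p=c["pixels"][155:275,160:310] if n=="top" else c["pixels"][160:280,170:350]
    cv2.imwrite(f"pics/{n}6.png",cv2.resize(p,None,fx=4,fy=4,interpolation=2)[:,:,::-1])
E
```

```text
t 8.8 tcp dock [-69.76 -53.65] z 69.19 a 14.12 rack c [  5.  -35.3] rp [-1.7983e+02 -5.0000e-02]
F dock x,y,z -0.64 -9.73 3.26 M [ 0.089  1.471 -0.297] w 56.19
```

View pics/top6.png

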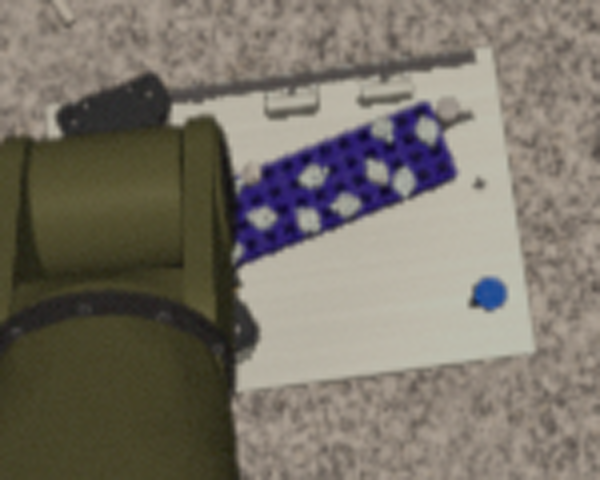

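View pics/scene6.png

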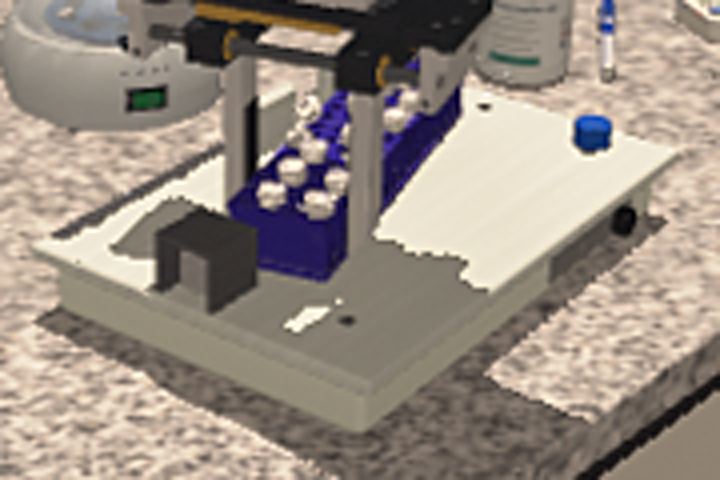

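{"name": "send_rows", "arguments": {"series": [[0, 0, 0.5, 0.0001, 0.0017, 0, -0.1], [0, 0, 1, 0.0002, 0.0034, 0, -0.1], [0, 0, 1.5, 0.0003, 0.0052, 0, -0.1], [0, 0, 2, 0.0003, 0.0069, 0, -0.1]]}}

```text
time_s: 9.3
ee_pos: [0.4931, 0.0808, 0.0692]
eef_rot: [-3.139, -0.001, 1.889]
force: [-9.0, 2.4, 2.3]
grip_width: 0.0561
```

```bash
python3 st.py
```

```text
t 9.3 tcp dock [-71.83 -46.96] z 69.2 a 12.1 rack c [  3.6 -31.3] rp [-1.7983e+02 -6.0000e-02]
F dock x,y,z -3.33 -8.66 2.3 M [ 0.43   1.382 -0.498] w 56.09
```

{"name": "send_rows", "arguments": {"series": [[0, 0, 0.5, 0.0001, 0.0017, 0, -0.1], [0, 0, 1, 0.0002, 0.0034, 0, -0.1], [0, 0, 1.5, 0.0003, 0.0052, 0, -0.1], [0, 0, 2, 0.0003, 0.0069, 0, -0.1]]}}

```text
time_s: 9.7
ee_pos: [0.4995, 0.0833, 0.0692]
eef_rot: [-3.138, -0.001, 1.854]
force: [-9.1, 3.5, 2.4]
grip_width: 0.0557
```

```bash
python3 st.py
```

```text
t 9.7 tcp dock [-73.67 -40.38] z 69.21 a 10.09 rack c [  2.2 -27.4] rp [-1.7982e+02 -7.0000e-02]
F dock x,y,z -4.43 -8.71 2.42 M [ 0.522  1.654 -0.641] w 55.72
```

{"name": "send_rows", "arguments": {"series": [[0, 0, 0.5, 0.0002, 0.0017, 0, -0.1], [0, 0, 1, 0.0004, 0.0034, 0, -0.1], [0, 0, 1.5, 0.0005, 0.0052, 0, -0.1], [0, 0, 2, 0.0005, 0.0069, 0, -0.1]]}}

```text
time_s: 10.1
ee_pos: [0.5059, 0.0858, 0.0692]
eef_rot: [-3.138, -0.001, 1.819]
force: [-9.9, 3.2, 3.0]
grip_width: 0.056
```

```bash
python3 st.py
```

```text
t 10.1 tcp dock [-75.39 -33.71] z 69.19 a 8.1 rack c [  0.9 -23.4] rp [-1.7981e+02 -6.0000e-02]
F dock x,y,z -4.28 -9.54 3.03 M [ 0.387  1.589 -0.607] w 56.03
```

{"name": "send_rows", "arguments": {"series": [[0, 0, 0.5, 0.0002, 0.0017, 0, -0.1], [0, 0, 1, 0.0003, 0.0034, 0, -0.1], [0, 0, 1.5, 0.0004, 0.0052, 0, -0.1], [0, 0, 2, 0.0004, 0.0069, 0, -0.1]]}}

```text
time_s: 10.5
ee_pos: [0.5125, 0.0879, 0.0692]
eef_rot: [-3.138, -0.001, 1.784]
force: [-10.6, 3.1, 3.5]
grip_width: 0.0561
```

```bash
python3 st.py
```

```text
t 10.5 tcp dock [-76.79 -26.98] z 69.2 a 6.1 rack c [ -0.2 -19.3] rp [-1.798e+02 -6.000e-02]
F dock x,y,z -4.19 -10.24 3.47 M [ 0.553  1.739 -0.632] w 56.09
```

{"name": "send_rows", "arguments": {"series": [[0, 0, 0.5, 0.0002, 0.0017, -0.0001, -0.1], [0, 0, 1, 0.0003, 0.0034, -0.0001, -0.1], [0, 0, 1.5, 0.0004, 0.0052, -0.0001, -0.1], [0, 0, 2, 0.0004, 0.0069, -0.0001, -0.1]]}}

```text
time_s: 10.9
ee_pos: [0.5191, 0.0898, 0.0692]
eef_rot: [-3.138, -0.001, 1.749]
force: [-10.6, 3.1, 3.4]
grip_width: 0.0557
```

```bash
python3 st.py
```

```text
t 10.9 tcp dock [-77.97 -20.24] z 69.2 a 4.1 rack c [ -1.1 -15.2] rp [-1.7978e+02 -6.0000e-02]
F dock x,y,z -4.23 -10.16 3.36 M [ 0.543  1.77  -0.613] w 55.74
```

{"name": "send_rows", "arguments": {"series": [[0, 0, 0.5, 0.0002, 0.0017, 0, -0.1], [0, 0, 1, 0.0003, 0.0034, 0, -0.1]]}}

```text
time_s: 11.1
ee_pos: [0.5223, 0.0906, 0.0692]
eef_rot: [-3.138, -0.001, 1.732]
force: [-9.8, 3.5, 3.4]
grip_width: 0.0561
```

```bash
python3 st.py;python3 - <<'E'
from h import *
from station import ctrl
for n in ["top","scene"]:
    c=ctrl.camera(n);np.savez(f"pics/{n}7.npz",**c)
    p=c["pixels"][155:275,160:310] if n=="top" else c["pixels"][160:280,170:350]
    cv2.imwrite(f"pics/{n}7.png",cv2.resize(p,None,fx=4,fy=4,interpolation=2)[:,:,::-1])
E
```

```text
t 11.1 tcp dock [-78.48 -16.88] z 69.22 a 3.1 rack c [ -1.6 -13.2] rp [-1.7978e+02 -5.0000e-02]
F dock x,y,z -4.57 -9.41 3.37 M [ 0.444  1.845 -0.623] w 56.07
```

View pics/top7.png

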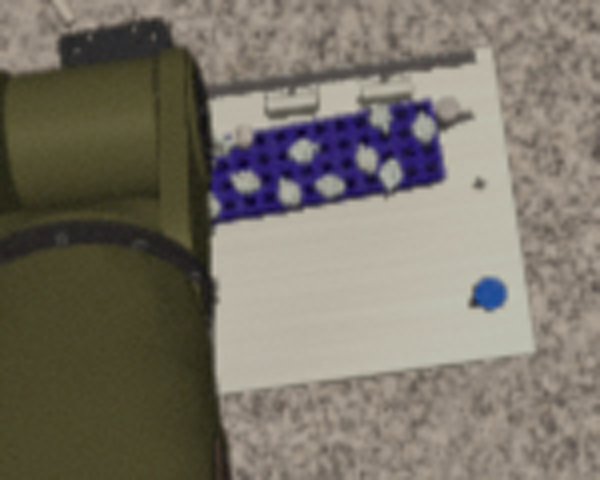

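View pics/scene7.png

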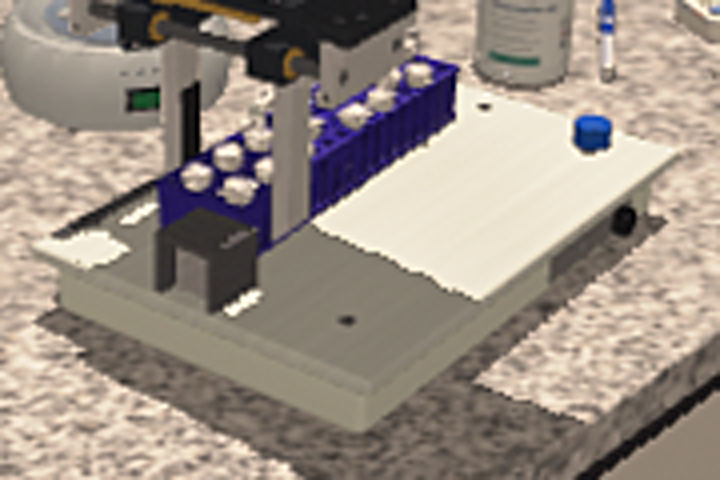

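{"name": "send_rows", "arguments": {"series": [[0, 0, 0.5, 0.0001, 0.0017, 0, -0.1], [0, 0, 1, 0.0001, 0.0034, 0, -0.1], [0, 0, 1.5, 0.0002, 0.0052, 0, -0.1]]}}

```text
time_s: 11.5
ee_pos: [0.5273, 0.0918, 0.0692]
eef_rot: [-3.138, -0.001, 1.706]
force: [-11.5, 3.7, 3.7]
grip_width: 0.0562
```

```bash
python3 st.py
```

```text
t 11.5 tcp dock [-79.13 -11.77] z 69.24 a 1.6 rack c [ -2.1 -10.1] rp [-1.7977e+02 -5.0000e-02]
F dock x,y,z -4.86 -11.06 3.68 M [ 0.549  1.955 -0.678] w 56.22
```

{"name": "send_rows", "arguments": {"series": [[0, 0, 0.5, 0.0001, 0.0017, 0, -0.1], [0, 0, 1, 0.0001, 0.0034, 0, -0.1]]}}

```text
time_s: 11.7
ee_pos: [0.5306, 0.0925, 0.0692]
eef_rot: [-3.137, -0.001, 1.688]
force: [-12.3, 5.1, 5.1]
grip_width: 0.0559
```

```bash
python3 st.py
```

```text
t 11.7 tcp dock [-79.41  -8.45] z 69.25 a 0.6 rack c [-2.4 -8.1] rp [-1.7976e+02 -6.0000e-02]
F dock x,y,z -6.39 -11.67 5.14 M [ 0.874  2.095 -0.631] w 55.95
```

{"name": "send_rows", "arguments": {"series": [[0, 0, 0, 0.0004, 0, -0.0001, -0.1], [0, 0, 0, 0.0004, 0, -0.0001, -0.1]]}}

```text
time_s: 11.9
ee_pos: [0.531, 0.0925, 0.0692]
eef_rot: [-3.138, -0.0, 1.689]
force: [-7.8, 1.8, 0.2]
grip_width: 0.0563
```

```bash
python3 st.py
```

```text
t 11.9 tcp dock [-79.46  -8.07] z 69.23 a 0.65 rack c [-2.5 -7.7] rp [-1.7982e+02 -2.0000e-02]
F dock x,y,z -2.62 -7.57 0.2 M [ 0.364  1.248 -0.344] w 56.29
```

{"name": "send_rows", "arguments": {"series": [[0, 0, 0.3, 0.0001, 0.001, 0, -0.1], [0, 0, 0.6, 0.0001, 0.002, 0, -0.1]]}}

```text
time_s: 12.1
ee_pos: [0.5332, 0.093, 0.0693]
eef_rot: [-3.139, -0.001, 1.678]
force: [-1.9, 3.1, -1.0]
grip_width: 0.0557
```

```bash
python3 st.py;python3 - <<'E'
from h import *
from station import ctrl
for n in ["top","scene"]:
    c=ctrl.camera(n);np.savez(f"pics/{n}8.npz",**c)
    p=c["pixels"][155:275,160:310] if n=="top" else c["pixels"][160:280,170:350]
    cv2.imwrite(f"pics/{n}8.png",cv2.resize(p,None,fx=4,fy=4,interpolation=2)[:,:,::-1])
E
```

```text
t 12.1 tcp dock [-79.68  -5.83] z 69.32 a 0.03 rack c [-2.7 -6.3] rp [-1.7986e+02 -3.0000e-02]
F dock x,y,z -3.33 -1.58 -1.02 M [ 0.625  0.373 -0.316] w 55.74
```

View pics/top8.png

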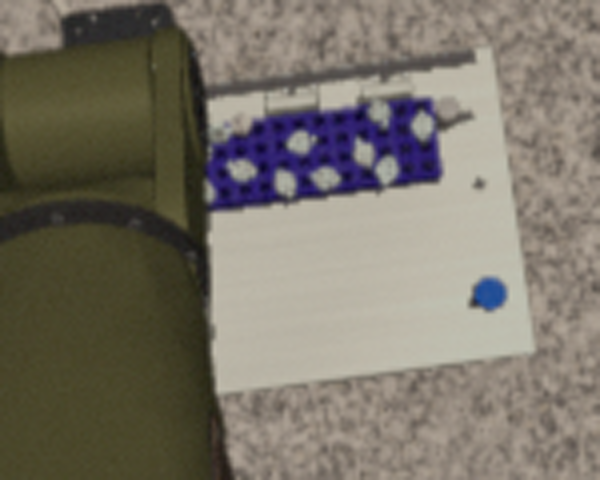

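View pics/scene8.png

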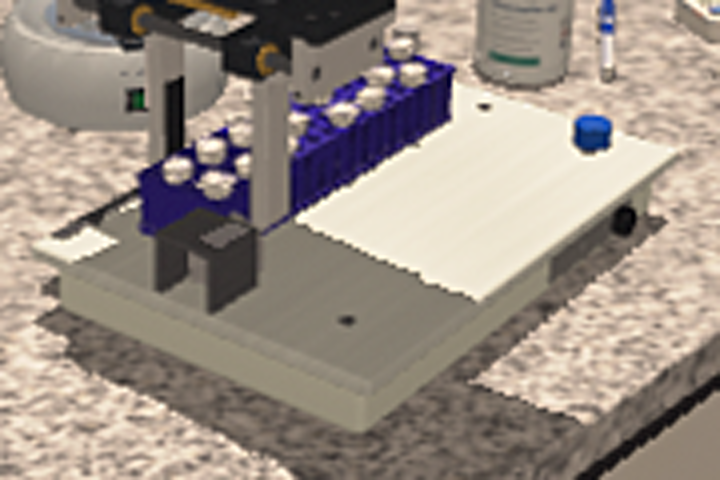

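{"name": "send_rows", "arguments": {"series": [[0, 0, 0, 0, 0.0005, 0, -0.1], [0, 0, 0, 0, 0.001, 0, -0.1]]}}

```text
time_s: 12.4
ee_pos: [0.5348, 0.0932, 0.0697]
eef_rot: [-3.141, -0.0, 1.679]
force: [-3.7, 4.0, -1.8]
grip_width: 0.056
```

```bash
python3 st.py
```

```text
t 12.4 tcp dock [-79.66  -4.21] z 69.67 a 0.07 rack c [-2.7 -4.6] rp [-1.7996e+02 -3.0000e-02]
F dock x,y,z -4.35 -3.3 -1.81 M [ 0.818  0.51  -0.408] w 56.03
```

{"name": "send_rows", "arguments": {"series": [[0, 0, 0, 0, 0.0004, 0, -0.1], [0, 0, 0, 0, 0.0008, 0, -0.1]]}}

```text
time_s: 12.6
ee_pos: [0.5356, 0.0932, 0.0697]
eef_rot: [-3.141, -0.0, 1.679]
force: [-2.4, 3.9, -1.7]
grip_width: 0.0562
```

```bash
python3 st.py
```

```text
t 12.6 tcp dock [-79.65  -3.38] z 69.73 a 0.07 rack c [-2.6 -3.8] rp [-1.7997e+02 -3.0000e-02]
F dock x,y,z -4.16 -1.93 -1.65 M [ 0.84   0.432 -0.399] w 56.16
```

{"name": "send_rows", "arguments": {"series": [[0, 0, 0, 0, 0, 0.0003, -0.1], [0, 0, 0, 0, 0, 0.0004, -0.1]]}}

```text
time_s: 12.8
ee_pos: [0.5357, 0.0932, 0.0694]
eef_rot: [-3.141, -0.0, 1.679]
force: [-4.1, 5.0, -0.7]
grip_width: 0.0558
```

```bash
python3 st.py
```

```text
t 12.8 tcp dock [-79.66  -3.36] z 69.37 a 0.07 rack c [-2.7 -3.8] rp [-1.7998e+02 -2.0000e-02]
F dock x,y,z -5.37 -3.59 -0.73 M [ 0.819  0.43  -0.401] w 55.8
```

{"name": "send_rows", "arguments": {"series": [[0, 0, 0, 0, 0.0003, 0, -0.1], [0, 0, 0, 0, 0.0005, 0, -0.1]]}}

```text
time_s: 13.0
ee_pos: [0.5361, 0.0933, 0.0693]
eef_rot: [-3.141, -0.0, 1.679]
force: [-3.1, 4.8, -1.2]
grip_width: 0.0561
```

```bash
python3 st.py
```

```text
t 13.0 tcp dock [-79.67  -2.94] z 69.34 a 0.06 rack c [-2.7 -3.4] rp [-1.7996e+02 -2.0000e-02]
F dock x,y,z -5.13 -2.56 -1.16 M [ 0.726  0.58  -0.54 ] w 56.07
```

{"name": "send_rows", "arguments": {"series": [[0, 0, 0, 0, 0.0003, 0, -0.1], [0, 0, 0, 0, 0.0005, 0, -0.1]]}}

```text
time_s: 13.2
ee_pos: [0.5366, 0.0933, 0.0694]
eef_rot: [-3.141, -0.0, 1.679]
force: [-4.2, 3.6, -0.8]
grip_width: 0.0562
```

```bash
python3 st.py
```

```text
t 13.2 tcp dock [-79.64  -2.45] z 69.37 a 0.06 rack c [-2.6 -2.9] rp [-1.7996e+02 -3.0000e-02]
F dock x,y,z -4.01 -3.8 -0.83 M [ 0.73   0.69  -0.454] w 56.18
```

{"name": "send_rows", "arguments": {"series": [[0, 0, 0, 0, 0.0003, 0, -0.1], [0, 0, 0, 0, 0.0005, 0, -0.1]]}}

```text
time_s: 13.4
ee_pos: [0.5367, 0.0934, 0.0693]
eef_rot: [-3.14, -0.0, 1.679]
force: [-7.2, 4.2, 1.4]
grip_width: 0.0559
```

```bash
python3 st.py;python3 - <<'E'
from h import *
from station import ctrl
for n in ["top","scene","wrist"]:
    c=ctrl.camera(n);np.savez(f"pics/{n}9.npz",**c)
    p=c["pixels"][155:275,160:310] if n=="top" else c["pixels"][160:280,170:350]
    if n=="wrist": p=c["pixels"][::1]
    cv2.imwrite(f"pics/{n}9.png",(cv2.resize(p,None,fx=4,fy=4,interpolation=2) if n!="wrist" else p)[:,:,::-1])
E
```

```text
t 13.4 tcp dock [-79.67  -2.34] z 69.29 a 0.06 rack c [-2.7 -2.8] rp [-1.799e+02 -3.000e-02]
F dock x,y,z -4.94 -6.68 1.38 M [ 0.719  1.25  -0.629] w 55.91
```

View pics/top9.png

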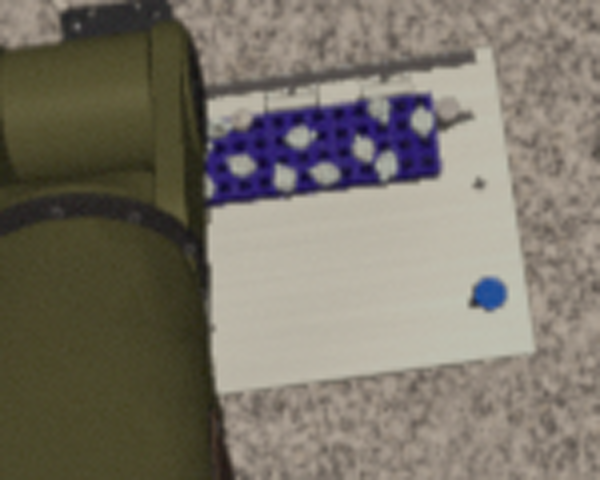

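View pics/wrist9.png

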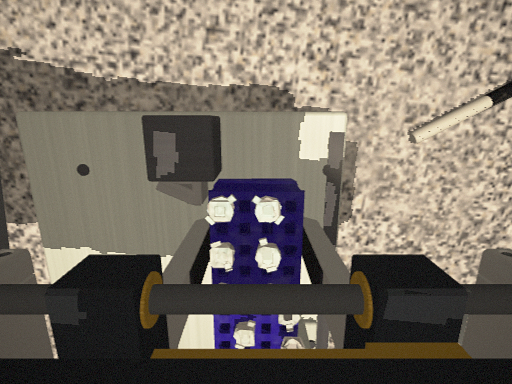

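Run:
```python
from m import *
t=load("pics/top9.npz");px=t["pixels"].astype(int)
m=((px[...,2]>px[...,0]+25)&(px[...,2]>px[...,1]+25))
pl=[];bk=[]
for u in range(216,268):
    v=np.where(m[170:215,u])[0]+170
    pl.append((u,v.max()+.5));bk.append((u,v.min()-.5))
for n,E in(("front",pl),("back",bk)):
    E=np.array(E,float);W=ray(t,E[:,0],E[:,1],.078)[:,:2]*1000
    vx,vy,x,y=cv2.fitLine(W.astype(np.float32),cv2.DIST_HUBER,0,.01,.01).ravel();print(n,np.degrees(np.arctan(vy/vx)),x,y)
P=cloud(load("pics/top0.npz"))
```

```text
front -84.22574 519.4461 -20.188036
back -83.90623 574.4858 -26.74539
```

{"name": "send_rows", "arguments": {"series": [[0, 0, 0, 0, 0, 0, 0.22], [0, 0, 0, 0, 0, 0, 0.25], [0, 0, 0, 0, 0, 0, 0.3], [0, 0, 0, 0, 0, 0, 0.4], [0, 0, 0, 0, 0, 0, 0.4]], "force": 10}}

```text
time_s: 14.05
ee_pos: [0.5374, 0.0931, 0.0696]
eef_rot: [3.141, 0.0, 1.679]
force: [0.1, 0.2, 0.5]
grip_width: 0.0656
```

```bash
python3 st.py
```

```text
t 14.05 tcp dock [-79.37  -1.59] z 69.64 a 0.08 rack c [-2.4 -2. ] rp [1.7998e+02 1.0000e-02]
F dock x,y,z -0.18 0.16 0.48 M [ 0.008 -0.115 -0.018] w 65.6
```

{"name": "send_rows", "arguments": {"series": [[0, 0, 0, 0, 0, -0.005, 0.4], [0, 0, 0, 0, 0, -0.02, 0.4], [0, 0, 0, 0, 0, -0.05, 0.4], [0, 0, 0, 0, 0, -0.1, 0.4], [0, 0, 0, 0, 0, -0.15, 0.4], [0, 0, 0, 0, 0, -0.18, 0.4]]}}

```text
time_s: 14.65
ee_pos: [0.5377, 0.0933, 0.2541]
eef_rot: [3.137, 0.0, 1.679]
force: [0.3, 0.4, -0.3]
grip_width: 0.0657
```

{"name": "send_rows", "arguments": {"series": [[0, 0, 0, 0.05, 0, 0, 0.4], [0, 0, 0, 0.1, -0.05, 0, 0.4], [0, 0, 0, 0.1, -0.1, 0, 0.4], [0, 0, 0, 0.1, -0.15, 0, 0.4], [0, 0, 0, 0.1, -0.15, 0, 0.4]]}}

```text
time_s: 15.15
ee_pos: [0.3741, 0.1765, 0.25]
eef_rot: [3.141, -0.0, 1.681]
force: [0.6, 0.6, 1.2]
grip_width: 0.0654
```

```bash
python3 st.py;python3 - <<'E'
from h import *
from station import ctrl
for n in ["top","scene","wrist"]:
    c=ctrl.camera(n);np.savez(f"pics/{n}10.npz",**c)
    p=c["pixels"][155:275,160:310] if n=="top" else c["pixels"][160:280,170:350]
    if n=="wrist": p=c["pixels"][::1]
    cv2.imwrite(f"pics/{n}10.png",(cv2.resize(p,None,fx=4,fy=4,interpolation=2) if n!="wrist" else p)[:,:,::-1])
E
```

```text
t 15.15 tcp dock [-179.68 -155.1 ] z 249.95 a 0.18 rack c [-102.7 -155.4] rp [ 1.7997e+02 -1.0000e-02]
F dock x,y,z -0.49 0.69 1.16 M [ 0.021 -0.106  0.003] w 65.44
```

View pics/top10.png

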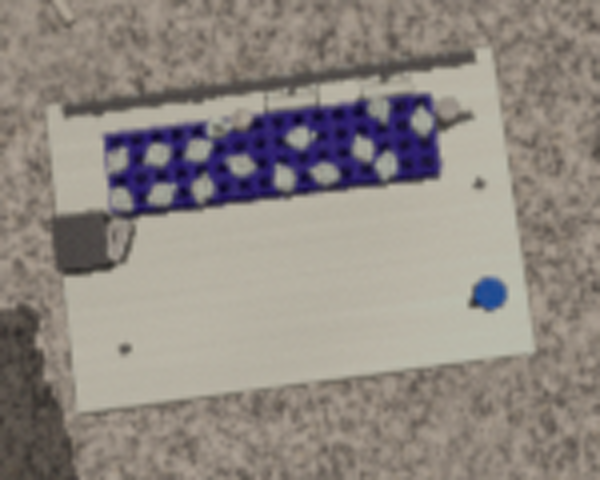

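View pics/scene10.png

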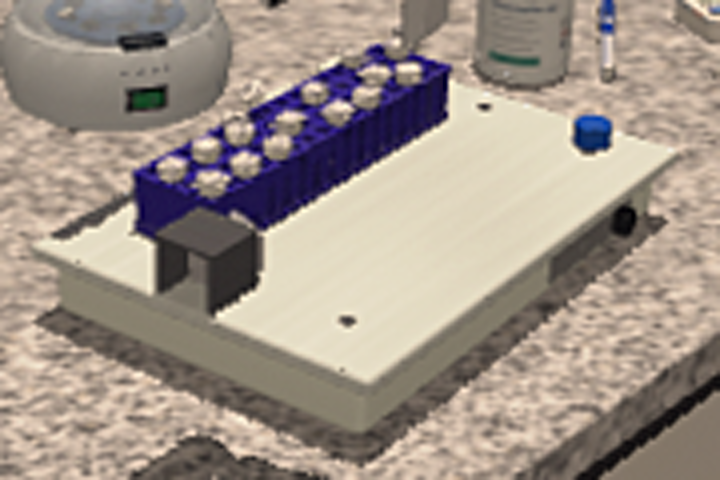

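View pics/wrist10.png

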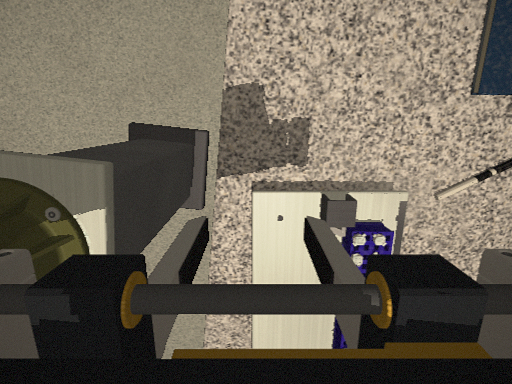

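Run:
```python
from m import *
th=np.radians(-83.87);ex=np.array([np.cos(th),np.sin(th)]);ey=np.array([-ex[1],ex[0]]);o=np.array([547.5,14.4])
t=load("pics/top10.npz");r,b=rackpose(t);print(r)
D=(b-o)@np.stack([ex,ey],1);print(D.round(1),D.mean(0))
px=t["pixels"].astype(int);m=((px[...,2]>px[...,0]+25)&(px[...,2]>px[...,1]+25))
for n,f in(("front",lambda v:v.max()+.5),("back",lambda v:v.min()-.5)):
    E=np.array([(u,f(np.where(m[170:215,u])[0]+170)) for u in range(192,266)],float);W=ray(t,E[:,0],E[:,1],.078)[:,:2]*1000
    l=cv2.fitLine(W.astype(np.float32),cv2.DIST_HUBER,0,.01,.01).ravel();print(n,np.degrees(np.arctan(l[1]/l[0])))
for k in("0","10"):
  P=cloud(load(f"pics/top{k}.npz"))*1000;d=P[...,:2]-o;X=d@ex;Y=d@ey;Z=P[...,2]
  q=(X>-118)&(X<-95)&(Y>-68)&(Y<-36)&(Z>60);print("tongue",k,q.sum(),np.percentile(X[q],[50,98]),np.percentile(Y[q],[2,98]))
p0=load("pics/top0.npz")["pixels"].astype(int);print("tongue px diff",abs(p0-px)[212:224,184:194].mean())
s=load("pics/scene10.npz");P=cloud(s)*1000;d=P[...,:2]-o;X=d@ex;Y=d@ey;Z=P[...,2]
q=(X>-120)&(X<115)&(Y>-45)&(Y<35)&(s["pixels"][...,2].astype(int)>s["pixels"][...,0]+25)
for a in(-110,-50,0,50):
  w=q&(X>a)&(X<a+50);print(a,"ztop",np.percentile(Z[w],90).round(1))
```

```text
((542.969482421875, 16.194480895996094), (55.63328552246094, 221.09373474121094), 5.988350868225098)
[[-112.9  -31.9]
 [ 108.2  -32.4]
 [ 108.3   23.2]
 [-112.7   23.8]] [-2.26801027 -4.31298975]
front -84.03301
back -83.95919
tongue 0 47 [-111.53637407 -103.04070914] [-59.61701552 -37.28046515]
tongue 10 47 [-110.97484454 -103.25429485] [-59.63658756 -37.04031607]
tongue px diff 5.783333333333333
-110 ztop 80.3
-50 ztop 80.0
0 ztop 79.2
50 ztop 79.8
```

```bash
python3 -c "
from station import ctrl
print(ctrl.hand_in())"
```

```text
the job is handed in; nothing more can be done
None
```

The rack is docked and handed in at about 15 s of the 72 s allowed. I slid it flat until its end touched the post, swung it round with that end against the post, seated it on the two back stops, then released it and lifted clear.

**Last checks (final pictures):**
- **Position:** the rack's centre is at about dock (-2.3, -4.3) mm. Its angle is within about 0.2° of the dock axis.
- **Flatness:** its top is level to about 1 mm along its length, by the depth readings.
- **Catch:** the tongue is back out at x -103, as at the start, and sits in front of the rack.
- **Other things:** the cap was not disturbed. I did not measure the bottle, tape or marker afterwards, but the arm went nowhere near them.

**Forces:** the wrist's sideways reading peaked at about 16 N, during the first touch on the post, and I eased off at once. It stayed at or below about 13 N during the swing. These wrist readings are net. I estimate the summed contact on post and catch at 16–18 N at most, but I did not measure it directly.

**Less certain:**
- I judged the end's contact with the post from the force just before release and from the pictures, since a gap under 1 mm would not show.
- Just before the rack seated, the upward force nearly equalled its weight. It may have lifted by up to about 0.4 mm for a moment before I lowered it.
- Width and length taken from the wrist and top pictures read a few mm short of the given sizes, so I placed the dock by depth data and found the post and stops by touch.

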